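# Return three locked slide gauges to their own racks

## Task

The three slide gauges on the bench lie in one another's racks. Using the empty cork mat as the free spot on the way, move each gauge to its own rack: the blade that is pushed in belongs to the rack with the shortest cheeks, the half-out one to the middle pair, the far-out one to the longest. Each must lie flat with its blade between the cheeks, pointing along them and ending level with their far ends; leave the sanding block and the rotary tool where they are.

Things in the scene. Friction and masses are not known exactly. Their poses are not given: they have to be found in the camera images.
- gauge_short: loose gauge, 0.16 kg, blade pushed in and locked. Black body 90 x 34 (y) x 24 high, brass screw (14 wide, 6 high) on top; steel blade 10 wide, 8 to 12 above the underside, sticks 25 out of the front. Origin: underside, below the front face's middle; x along the blade: body x -90 to 0, screw -18, blade 0 to 25; z up. Grip across y some 40 behind the origin (all mm)
- gauge_mid: loose gauge, 0.16 kg, blade half pulled out and locked. Black body 90 x 34 (y) x 24 high, brass screw (14 wide, 6 high) on top; steel blade 10 wide, 8 to 12 above the underside, sticks 50 out of the front. Origin: underside, below the front face's middle; x along the blade: body x -90 to 0, screw -18, blade 0 to 50; z up. Grip across y some 40 behind the origin (all mm)
- gauge_long: loose gauge, 0.16 kg, blade pulled far out and locked. Black body 90 x 34 (y) x 24 high, brass screw (14 wide, 6 high) on top; steel blade 10 wide, 8 to 12 above the underside, sticks 75 out of the front. Origin: underside, below the front face's middle; x along the blade: body x -90 to 0, screw -18, blade 0 to 75; z up. Grip across y some 40 behind the origin (all mm)
- rack_short: fixed brown board, 205 x 80 (y) x 8 thick, with the shortest pair of pale cheeks: 15 long, 12 high above the board, 11 wide, 28 gap between. Origin: board underside, below where its gauge's origin belongs; x the way the blade must point: board x -105 to 100, cheeks x 10 to 25 (mm). Gauge body lies before the cheeks (too wide for the gap). A wrong gauge lies here at the start
- rack_mid: fixed brown board, 205 x 80 (y) x 8 thick, with the middle-length pair of pale cheeks: 40 long, 12 high above the board, 11 wide, 28 gap between. Origin: board underside, below where its gauge's origin belongs; x the way the blade must point: board x -105 to 100, cheeks x 10 to 50 (mm). Gauge body lies before the cheeks (too wide for the gap). A wrong gauge lies here at the start
- rack_long: fixed brown board, 205 x 80 (y) x 8 thick, with the longest pair of pale cheeks: 65 long, 12 high above the board, 11 wide, 28 gap between. Origin: board underside, below where its gauge's origin belongs; x the way the blade must point: board x -105 to 100, cheeks x 10 to 75 (mm). Gauge body lies before the cheeks (too wide for the gap). A wrong gauge lies here at the start
- mat: fixed plain cork mat, the free spot: 205 long (x) x 90 wide (y) x 8 mm thick, no cheeks, empty at the start. Origin at its underside, 8 mm below its top, 2.5 mm from its middle: it spans x = -105 to 100 mm.
- sander: bystander, loose: sanding block, cork 110 x 62 x 22 mm with a wooden grip on top, 40 mm high in all; origin at the middle of its underside. Stays where it is.
- rotary: bystander, loose: grey rotary tool lying down, about 190 mm long, 36 mm wide, 46 mm high; origin at its underside near its middle; x towards its bit. Stays where it is.
Not all that is in view belongs to the job. What is shaped like the gauge_mid but purple is not meant. What is shaped like the gauge_long but orange is not meant.

How it is judged:
On the way:
1. one of the gauges is laid flat on the cork mat and let go (((contact force between gauge_short and mat above 0.3 N and horizontal distance between gauge_short and mat below 0.12 m and angle between gauge_short's own z axis and vertical below 0.08 rad and linear speed of gauge_short below 0.02 m/s and contact force between the fingers and gauge_short below 0.1 N) or (contact force between gauge_mid and mat above 0.3 N and horizontal distance between gauge_mid and mat below 0.12 m and angle between gauge_mid's own z axis and vertical below 0.08 rad and linear speed of gauge_mid below 0.02 m/s and contact force between the fingers and gauge_mid below 0.1 N) or (contact force between gauge_long and mat above 0.3 N and horizontal distance between gauge_long and mat below 0.12 m and angle between gauge_long's own z axis and vertical below 0.08 rad and linear speed of gauge_long below 0.02 m/s and contact force between the fingers and gauge_long below 0.1 N))), for 0.2 s.
At the end, for the whole second after the job is handed in: Every gauge lies flat (tilt under 0.08 rad, on the board within 4 mm) in its own rack, the origin within 12 mm of the rack's in plan and the blade within 0.15 rad of the rack's x axis, released and at rest (horizontal distance between gauge_short and rack_short below 0.012 m and angle between the x axis of gauge_short and the x axis of rack_short, either way round below 0.15 rad and angle between each of gauge_short, gauge_mid, gauge_long's own z axis and vertical below 0.08 rad and z of gauge_short in the frame of rack_short below 0.012 m and linear speed of each of gauge_short, gauge_mid, gauge_long below 0.02 m/s and contact force between the fingers and gauge_short below 0.1 N and horizontal distance between gauge_mid and rack_mid below 0.012 m and angle between the x axis of gauge_mid and the x axis of rack_mid, either way round below 0.15 rad and z of gauge_mid in the frame of rack_mid below 0.012 m and contact force between the fingers and gauge_mid below 0.1 N and horizontal distance between gauge_long and rack_long below 0.012 m and angle between the x axis of gauge_long and the x axis of rack_long, either way round below 0.15 rad and z of gauge_long in the frame of rack_long below 0.012 m and contact force between the fingers and gauge_long below 0.1 N); the robot touches nothing.
It fails at once if the sanding block is shifted by more than 25 mm (distance of sander from where it was at the start of the episode above 0.025 m).
It fails at once if the rotary tool is shifted by more than 25 mm (distance of rotary from where it was at the start of the episode above 0.025 m).
It also fails if it takes over 120 s, if anything falls off the work surface, if the arm or the gripper's body presses on something with over 40 N, if the wrist force passes 120 N, or if a joint passes its speed limit or range.

## Robot

A 6-joint arm with a two-finger parallel gripper is mounted at the origin on the work surface. World frame = base frame: x ahead of the robot, y to its left, z up, the work surface at z = 0. Lengths are in m, angles in rad, forces in N, time in s.
With the tool pointing down it reaches from about 0.275 to 0.75 m from the base axis. Payload 10.2 kg.
Tool frame: the origin (TCP) lies between the finger pads; the fingertips stand 22 mm ahead of it and the grasp point (between the pads) lies 3 mm ahead of it; z points along the fingers, y is the line along which they close (so a half turn about z gives the same grasp; the last joint's range is limited). The gripper opens to 88 mm and grips with 3 to 60 N. Pads are 18 mm wide; open, the fingers measure 123 mm over their backs; the gripper's body (75 mm by 187 mm) begins 45 mm behind the grasp point.
Start: joints at [1.109, 0.313, 1.498, -0, 1.331, -0.223], TCP at [0.124, 0.51, 0.232] pointing down, gripper open.
Joint ranges: [-2.94, 2.94], [-0.97, 2.17], [0.19, 2.56], [-1.23, 4.37], [0.02, 3.11], [-2.88, 2.88]. Speed limits (rad/s): [2.39, 2.39, 3.01, 3.14, 3.14, 3.14].

## Interface

Orientations are given as a unit quaternion [w, x, y, z].
In Python, from station import monitor, optics, job gives the robot as it stands. The module is installed in compiled form; this text tells all that it offers.
- The arm moves only by the tool play_rows, never from a script. Its argument "series" is a list of rows, each a list of 2 entries, a list of its own where there are three numbers: the shift along the tool's x, y, z scaled (see below), then the turn, a rotation vector about the tool's x, y, z scaled (see below). In form: [[[tx, ty, tz], [ax, ay, az]], ...]. A call has 1 to 12 rows; each row is the pose to reach, as a shift and turn from the pose commanded when the call began, along the tool's axes at that moment; what a row does not reach only later rows make up. The controller multiplies each number of a shift by 25 cm and each number of a turn by 45 degrees. A row lasts 1/12 s, in which the tool goes at most 41.7 mm and 7.16 degrees, less where a joint would pass 70% of its speed; a pose out of reach is approached as far as the arm can. A call with a number of a shift or a turn outside -1 to 1 is refused whole. A call with a gripper value outside its range is refused whole. "hand" is the opening, from 0 (shut) to 1 (fully open), set as the call begins (left out, the last holds). The fingers move at their own pace and stop on an object; "squeeze" is the grip in N (left out, the last holds). Time passes only in rows, so rows that repeat a pose let the fingers close. It gives the time, the measured TCP pose, the force, the opening and the grip force at its end, in the units of the state.
- monitor.get_state(): the state, without advancing time (a new reading comes with each control period).
- optics.snapshot(name): name is "scene" or "top"; returns a dict with "pixels" (420x560x3 uint8, red, green, blue), "camera_matrix" (3x3 intrinsics, pixels), "cam_to_world" (4x4, takes a point from camera to world coordinates). Camera axes: x right, y down, z forward; pixel columns grow to the right and rows downward; lengths in m; the calibration is good to about 2 mm. A picture is of the moment at which its call begins. There is no depth.
- job.sign_off(): hands the job in; it is judged then, once.
The state is a dict: "time_s": time; "joint_pos": joint angles; "dq": joint speeds; "joint_torque": joint torques, N m; "eef_pos": TCP position; "eef_rot": TCP orientation; "force": force on the tool from outside, world axes, zero at the start; "ft_torque": the same for the moment, N m; "opening": opening from 0.0 (shut) to 1.0 (fully open); "grip_force": force on a finger pad.
Only numpy, scipy, OpenCV 4.12 (cv2) and the standard library are available. Lean on these libraries where they do the work, as an engineer would, in place of code of your own. Each camera call takes 0.05 s, during which the arm holds its last target. There are 200 camera calls.

## Working session

There is one attempt and no reset: what is moved stays moved. The work goes in short steps, Python scripts to look and compute and a tool call to move; the robot and the scene stay as the last step left them, time stands still between calls to the robot, and variables do not carry over. Pictures are saved under pics/ and viewed, at most 14 in all, crops included, and the job is handed in when it is done.

Besides the shell and the picture viewer there is one more tool, called after "Request:" by a JSON object that holds its "name" and its "arguments". play_rows: Moves the arm, as the interface text tells. Its arguments: {"type":"object","properties":{"series":{"type":"array"},"hand":{"type":"number"},"squeeze":{"type":"number"}},"required":["series"]}

```bash
mkdir -p pics
python3 - <<'E'
from station import monitor, optics
import cv2,numpy as np
s=monitor.get_state(); print(s)
for n in("top","scene"):
    d=optics.snapshot(n); cv2.imwrite(f"pics/{n}0.png",d["pixels"][...,::-1]); np.savez(f"{n}0.npz",**d)
    print(n,d["camera_matrix"],d["cam_to_world"].round(4))
E
```

```text
{'time_s': 0.0, 'joint_pos': array([ 1.10863889e+00,  3.13469712e-01,  1.49843928e+00, -1.01787164e-05,
        1.33099971e+00, -2.23372460e-01]), 'dq': array([ 0.00056474,  0.00170238,  0.00131834,  0.00016846,  0.00104388,
       -0.00138319]), 'joint_torque': array([-4.82245923e-04, -4.02212477e+01, -2.52265602e+01,  6.93829986e-02,
        3.52972769e-02, -6.63556352e-05]), 'eef_pos': array([0.12405711, 0.50986803, 0.23155016]), 'eef_rot': array([-2.16501668e-04,  1.19107815e-01,  9.92881108e-01, -6.21407775e-04]), 'force': array([ 0.63446835, -0.1139634 ,  0.2543829 ]), 'ft_torque': array([ 0.03876648, -0.02344821, -0.00226994]), 'grip_force': 0.0, 'opening': 1.0041079697048279}
top [[534.47123768   0.         267.43141168]
 [  0.         534.47123768 206.68818933]
 [  0.           0.           1.        ]] [[-7.0000e-04 -9.9730e-01  7.3200e-02  4.5820e-01]
 [-1.0000e+00  1.3000e-03  8.2000e-03 -4.3000e-03]
 [-8.3000e-03 -7.3200e-02 -9.9730e-01  1.4631e+00]
 [ 0.0000e+00  0.0000e+00  0.0000e+00  1.0000e+00]]
scene [[400.11248557   0.         275.84113856]
 [  0.         400.11248557 204.45075148]
 [  0.           0.           1.        ]] [[ 0.2344  0.8327 -0.5017  1.1148]
 [ 0.9721 -0.1967  0.1276 -0.1475]
 [ 0.0076 -0.5177 -0.8556  0.9829]
 [ 0.      0.      0.      1.    ]]
```

View pics/top0.png

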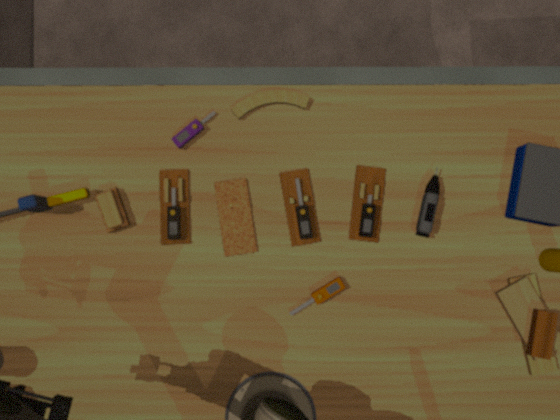

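View pics/scene0.png

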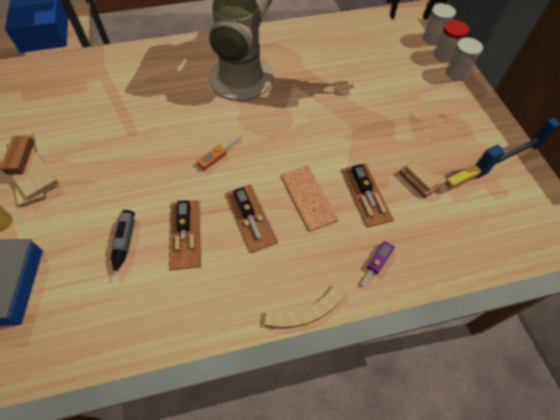

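The top view shows three black gauges lying in racks at (175,207), (300,207) and (367,204), with the mat at (236,216). The purple (195,130) and orange (325,291) lookalikes are not meant. I'll confirm with an enlarged crop.

Run:
```python
import cv2,numpy as np
a=cv2.imread("pics/top0.png")[155:260,150:392]; b=cv2.imread("pics/scene0.png")[155:275,160:400]
r=lambda i:cv2.resize(i,None,fx=3.3,fy=3.3,interpolation=cv2.INTER_CUBIC)
a,b=r(a),r(b)
cv2.imwrite("pics/cropt.png",cv2.convertScaleAbs(a,alpha=1.6)); cv2.imwrite("pics/crops.png",cv2.convertScaleAbs(b,alpha=1.6))
```

```text
(no output)
```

View pics/cropt.png

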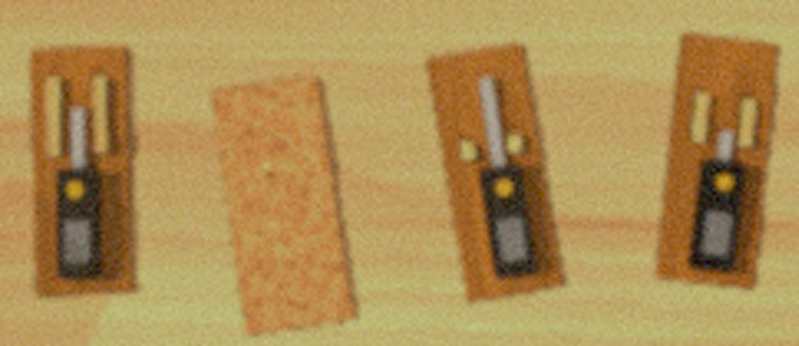

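View pics/crops.png

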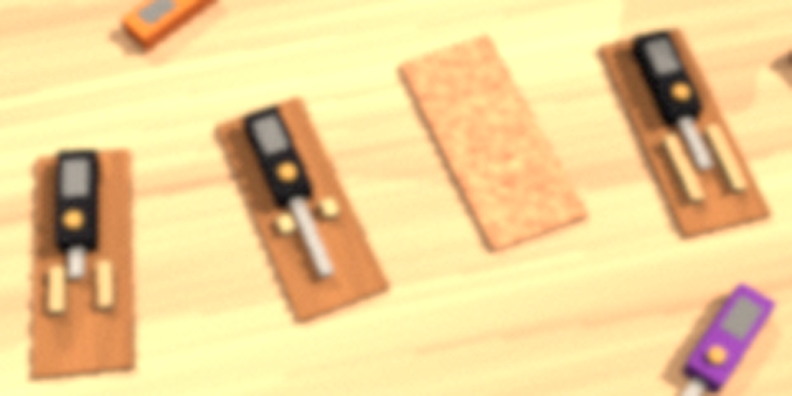

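Left to right in the top crop:
- (80,170): the rack with the longest cheeks, holding the half-out gauge (mid).
- (285,205): the mat.
- (500,170): the shortest cheeks, holding the far-out gauge (long).
- (718,160): the middle cheeks, holding the pushed-in gauge (short).

These three are the black ones, so they fit the description. Next I fit their poses from both views.

```bash
cat > fit.py <<'E'
import cv2,numpy as np
from scipy.optimize import minimize,least_squares
def load(tag): return {n:dict(np.load(f"{n}{tag}.npz")) for n in("top","scene")}
def proj(d,P):
    T=np.linalg.inv(d["cam_to_world"]); p=(T[:3,:3]@np.asarray(P,float).T).T+T[:3,3]
    p=p@d["camera_matrix"].T; return p[:,:2]/p[:,2:]
def box(x,y,th,z0,x0,x1,w,h):
    c,s=np.cos(th),np.sin(th)
    return [[x+c*a-s*b,y+s*a+c*b,z] for a in(x0,x1) for b in(-w/2,w/2) for z in(z0,z0+h)]
def masks(img):
    f=img.astype(int); hsv=cv2.cvtColor(img,cv2.COLOR_RGB2HSV).astype(int)
    H,S,V=hsv[...,0],hsv[...,1],hsv[...,2]
    return dict(dark=(f.max(2)<62),H=H,S=S,V=V)
U=4
def comp(m,near):
    m=cv2.resize(m.astype(np.float32),None,fx=U,fy=U,interpolation=cv2.INTER_LINEAR)
    m=(m>.5).astype(np.uint8); n,l,st,c=cv2.connectedComponentsWithStats(m)
    u,v=(np.array(near)*U).astype(int)
    ids=[i for i in range(1,n) if st[i,4]>300]
    i=min(ids,key=lambda i:np.hypot(*(np.argwhere(l==i)[:,::-1]-[u,v]).T).min())
    pts=np.argwhere(l==i)[:,::-1].astype(np.int32)
    out=np.zeros_like(m); cv2.fillConvexPoly(out,cv2.convexHull(pts),1); return out
def fit(D,M,start,dims,z0,freez=False):
    def cost(p):
        z=p[3]/1000 if freez else z0; c=0
        for n,m in M.items():
            q=(proj(D[n],box(p[0]/1000,p[1]/1000,p[2]/100,z,*dims))+.5)*U-.5
            r=np.zeros_like(m); cv2.fillConvexPoly(r,cv2.convexHull(np.round(q*16).astype(np.int32)),1,shift=4)
            c+=1-(r&m).sum()/(r|m).sum()
        return c
    p0=[start[0]*1000,start[1]*1000,start[2]*100]+([z0*1000] if freez else [])
    S=np.vstack([p0]+[np.array(p0)+8*np.eye(len(p0))[i] for i in range(len(p0))])
    r=minimize(cost,p0,method="Nelder-Mead",options=dict(initial_simplex=S,xatol=.05,fatol=1e-4))
    return r.x/np.array([1000,1000,100,1000][:len(p0)]),r.fun
def ray(d,uv,z):
    c=d["cam_to_world"]; v=c[:3,:3]@np.linalg.inv(d["camera_matrix"])@[*uv,1]; return c[:3,3]+v*(z-c[2,3])/v[2]
E
python3 - <<'E'
from fit import *
D=load(0); t=D["top"]["pixels"]; s=D["scene"]["pixels"]
p=lambda i,u,v:cv2.cvtColor(i[v-1:v+2,u-1:u+2].mean((0,1)).astype(np.uint8)[None,None],cv2.COLOR_RGB2HSV)[0,0]
print("board top",p(t,163,240),p(t,190,175),p(t,310,180),"shadow",p(t,186,230),p(t,315,230),"mat",p(t,230,200),p(t,245,240),"table",p(t,265,200),p(t,150,200),p(t,205,230),"dark",p(t,167,225),p(t,175,220))
print("scene board",p(s,190,260),p(s,262,238),"mat",p(s,300,190),"table",p(s,340,150),p(s,220,240),"dark",p(s,178,224))
# top ray positions
for n,uv in dict(rl=(175,207),mat=(236,216),rs=(300,207),rm=(367,204),sander=(113,209),rot=(429,206)).items(): print(n,ray(D["top"],uv,.01).round(3))
E
```

```text
board top [ 15 188  92] [ 19 128 102] [ 17 156  98] shadow [ 16 198  72] [ 15 195  72] mat [ 15 162 120] [ 16 156 118] table [ 20 120 119] [ 19 126 117] [ 21 120 117] dark [ 15 158  63] [ 14 103  42]
scene board [ 13 157 141] [ 13 151 144] mat [ 14 131 177] table [ 20  98 179] [ 17 107 178] dark [ 9 85 39]
rl [0.564 0.26  0.01 ]
mat [0.539 0.093 0.01 ]
rs [ 0.564 -0.081  0.01 ]
rm [ 0.572 -0.263  0.01 ]
sander [0.559 0.43  0.01 ]
rot [ 0.566 -0.432  0.01 ]
```

```bash
cat > run0.py <<'E'
from fit import *
D=load(0); B={}
dbg=[]
for n,thr in(("top",142),("scene",124)):
    im=cv2.GaussianBlur(D[n]["pixels"],(3,3),.8); B[n]=(cv2.cvtColor(im,cv2.COLOR_RGB2HSV)[...,1].astype(int),im.max(2).astype(int),thr)
boards=dict(rack_long=(.564,.26,0,80),mat=(.539,.093,.14,90),rack_short=(.564,-.081,.14,80),rack_mid=(.572,-.263,-.1,80))
for n,(x,y,th,w) in boards.items():
    M={}
    for c in B:
        S,V,thr=B[c]; ctr=proj(D[c],[[x,y,.008]])[0]
        hull=(proj(D[c],box(x,y,th,0,-.13,.13,.125,.02)))
        roi=np.zeros(S.shape,np.uint8); cv2.fillConvexPoly(roi,cv2.convexHull(np.round(hull).astype(np.int32)),1)
        m=((S>thr)&(roi>0)).astype(np.uint8); m=cv2.morphologyEx(m,cv2.MORPH_OPEN,np.ones((3,3)))
        M[c]=comp(m,ctr)
    st=[x-.0,y,th]
    print(n,*[np.round(a,4) for a in fit(D,M,st,(-.105,.1,w/1000,.008),0)],"free z",*[np.round(a,4) for a in fit(D,M,st,(-.105,.1,w/1000,.008),0,True)],
      "top only",fit(D,{"top":M["top"]},st,(-.105,.1,w/1000,.008),0)[0].round(4))
    if n=="mat": continue
    G={}
    for c in B:
        S,V,thr=B[c]; hull=(proj(D[c],box(x,y,th,0,-.105,.1,.08,.02)))
        roi=np.zeros(S.shape,np.uint8); cv2.fillConvexPoly(roi,cv2.convexHull(np.round(hull).astype(np.int32)),1)
        G[c]=comp((V<(58 if c=="top" else 85))&(roi>0),proj(D[c],[[x-.06,y,.02]])[0])
    st=[x,y,th]; dm=(-.09,0,.034,.024)
    print("  gauge",*[np.round(a,4) for a in fit(D,G,st,dm,.008)],"free z",*[np.round(a,4) for a in fit(D,G,st,dm,.008,True)],"top",*[np.round(a,4) for a in fit(D,{"top":G["top"]},st,dm,.008)])
    # screw triangulation
    P=[]
    for c in B:
        h=cv2.cvtColor(D[c]["pixels"],cv2.COLOR_RGB2HSV).astype(int)
        g=cv2.erode(cv2.resize(G[c],(560,420),interpolation=cv2.INTER_AREA),np.ones((3,3)))>0
        w_=((h[...,1]>150)&(h[...,2]>75)&g)*(h[...,2]-60.); v,u=np.nonzero(w_>0); ww=w_[v,u]
        P.append((c,(u*ww).sum()/ww.sum(),(v*ww).sum()/ww.sum(),len(u)))
    f=lambda X:np.concatenate([proj(D[c],[X])[0]-[u,v] for c,u,v,_ in P])
    r=least_squares(f,[x,y,.03]); print("  screw",r.x.round(4),"res px",r.fun.round(2),[q[3] for q in P])
E
python3 run0.py
```

```text
rack_long [0.5687 0.2623 0.0316] 0.105 free z [0.569  0.2619 0.0317 0.002 ] 0.1025 top only [0.569  0.2623 0.0362]
  gauge [0.5676 0.2601 0.0211] 0.2757 free z [0.5677 0.2604 0.0233 0.0056] 0.2729 top [0.5676 0.2613 0.0372] 0.0913
  screw [0.547  0.2567 0.0392] res px [2.   0.76 2.26 0.01] [22, 48]
mat [0.5413 0.0957 0.1598] 0.0859 free z [0.5408 0.0944 0.1544 0.0038] 0.0843 top only [0.5415 0.094  0.1488]
rack_short [ 0.5658 -0.0804  0.166 ] 1.0208 free z [ 5.659e-01 -8.040e-02  1.652e-01 -1.000e-04] 1.0208 top only [ 0.6222 -0.0421  0.2304]
  gauge [ 0.5678 -0.0834  0.1933] 0.2303 free z [ 0.5679 -0.0837  0.1879  0.0069] 0.2262 top [ 0.5677 -0.0841  0.1687] 0.0654
  screw [ 0.5494 -0.0877  0.0391] res px [ 0.89  0.16  0.93 -0.02] [26, 35]
rack_mid [ 0.5764 -0.2653 -0.1116] 0.0879 free z [ 0.5761 -0.2645 -0.1149  0.0042] 0.0836 top only [ 0.5767 -0.2647 -0.1139]
  gauge [ 0.5714 -0.2693 -0.1302] 0.2033 free z [ 0.5734 -0.2682 -0.1283  0.0141] 0.2118 top [ 0.5724 -0.2683 -0.1389] 0.0869
  screw [ 0.5541 -0.2653  0.0375] res px [ 0.58  0.04  0.58 -0.02] [23, 24]
```

```bash
sed -i 's/    i=min(ids.*/    i=max(ids,key=lambda i:st[i,4])/' fit.py; python3 run0.py
```

```text
rack_long [0.5687 0.2623 0.0316] 0.105 free z [0.569  0.2619 0.0317 0.002 ] 0.1025 top only [0.569  0.2623 0.0362]
  gauge [0.5676 0.2601 0.0211] 0.2757 free z [0.5677 0.2604 0.0233 0.0056] 0.2729 top [0.5676 0.2613 0.0372] 0.0913
  screw [0.547  0.2567 0.0392] res px [2.   0.76 2.26 0.01] [22, 48]
mat [0.5413 0.0957 0.1598] 0.0859 free z [0.5408 0.0944 0.1544 0.0038] 0.0843 top only [0.5415 0.094  0.1488]
rack_short [ 0.5668 -0.0806  0.1647] 0.103 free z [ 0.5673 -0.0809  0.1624  0.0034] 0.0985 top only [ 0.5677 -0.0802  0.1519]
  gauge [ 0.5678 -0.0834  0.1933] 0.2303 free z [ 0.5679 -0.0837  0.1879  0.0069] 0.2262 top [ 0.5677 -0.0841  0.1687] 0.0654
  screw [ 0.5494 -0.0877  0.0391] res px [ 0.89  0.16  0.93 -0.02] [26, 35]
rack_mid [ 0.5764 -0.2653 -0.1116] 0.0879 free z [ 0.5761 -0.2645 -0.1149  0.0042] 0.0836 top only [ 0.5767 -0.2647 -0.1139]
  gauge [ 0.5714 -0.2693 -0.1302] 0.2033 free z [ 0.5734 -0.2682 -0.1283  0.0141] 0.2118 top [ 0.5724 -0.2683 -0.1389] 0.0869
  screw [ 0.5541 -0.2653  0.0375] res px [ 0.58  0.04  0.58 -0.02] [23, 24]
```

Rack and gauge poses agree in both views, and the heights match the text: screw top about 38 mm, boards at about 0. The order is long → mat, short → rack_short, mid → rack_mid, long → rack_long. Next is a helper for the move numbers.

```bash
cat > plan.py <<'E'
# usage: plan.py x,y,z,theta ... (world TCP waypoints, theta = gauge yaw); prints scaled tool-frame rows
import sys,numpy as np
from scipy.spatial.transform import Rotation as R
from station import monitor
s=monitor.get_state(); q=s["eef_rot"]; R0=R.from_quat([*q[1:],q[0]]); p=s["eef_pos"]
print("t",round(s["time_s"],2),"p",p.round(4),"op",round(s["opening"],3),"grip",round(s["grip_force"],1),"j",s["joint_pos"].round(2))
for a in sys.argv[1:]:
    x,y,z,th=map(float,a.split(","))
    c,n=np.cos(th),np.sin(th)
    T=R.from_matrix(np.array([[-c,-n,0],[-n,c,0],[0,0,-1]]).T.T)
    T=R.from_matrix(np.column_stack([[-c,-n,0],[-n,c,0],[0,0,-1]]))
    t=R0.inv().apply(np.array([x,y,z])-p)/.25; w=(R0.inv()*T).as_rotvec()/(np.pi/4)
    print(a,"->",t.round(3).tolist(),w.round(3).tolist())
E
sed -i '/\.T\.T/d' plan.py
python3 plan.py .32,.29,.2,-.1 .5286,-.0906,.15,.165 .5286,-.0906,.034,.165
```

```text
t 0.1 p [0.1241 0.5099 0.2316] op 0.996 grip 0.0 j [ 1.11  0.31  1.5   0.    1.33 -0.22]
.32,.29,.2,-.1 -> [-0.969, -0.669, 0.127] [-0.001, -0.0, -0.177]
.5286,-.0906,.15,.165 -> [-2.14, -1.951, 0.328] [-0.001, -0.001, -0.514]
.5286,-.0906,.034,.165 -> [-2.14, -1.95, 0.792] [-0.001, -0.001, -0.514]
```

Request:
{"name": "play_rows", "arguments": {"series": [[[-0.97,-0.67,0.13],[0,0,-0.18]],[[-0.97,-0.67,0.13],[0,0,-0.18]],[[-0.97,-0.67,0.13],[0,0,-0.18]],[[-0.97,-0.67,0.13],[0,0,-0.18]],[[-0.97,-0.67,0.13],[0,0,-0.18]],[[-0.97,-0.67,0.13],[0,0,-0.18]],[[-0.97,-0.67,0.13],[0,0,-0.18]],[[-0.97,-0.67,0.13],[0,0,-0.18]],[[-0.97,-0.67,0.13],[0,0,-0.18]]], "hand": 0.8}}

```text
time_s: 0.85
eef_pos: [0.3213, 0.2884, 0.1992]
eef_rot: [-0.0, 0.051, 0.999, -0.0]
force: [-1.6, 1.1, 0.3]
opening: 0.798
grip_force: 0.0
```

```bash
python3 plan.py .45,.08,.17,.1 .5286,-.0906,.15,.165
```

```text
t 0.85 p [0.3213 0.2884 0.1992] op 0.798 grip 0.0 j [ 0.46  0.14  1.81 -0.    1.2  -1.01]
.45,.08,.17,.1 -> [-0.597, -0.777, 0.117] [-0.001, -0.001, -0.257]
.5286,-.0906,.15,.165 -> [-0.979, -1.424, 0.197] [-0.001, -0.001, -0.339]
```

Request:
{"name": "play_rows", "arguments": {"series": [[[-0.6,-0.78,0.12],[0,0,-0.26]],[[-0.6,-0.78,0.12],[0,0,-0.26]],[[-0.6,-0.78,0.12],[0,0,-0.26]],[[-0.6,-0.78,0.12],[0,0,-0.26]],[[-0.6,-0.78,0.12],[0,0,-0.26]],[[-0.6,-0.78,0.12],[0,0,-0.26]],[[-0.6,-0.78,0.12],[0,0,-0.26]],[[-0.6,-0.78,0.12],[0,0,-0.26]]]}}

```text
time_s: 1.52
eef_pos: [0.4511, 0.0809, 0.1692]
eef_rot: [-0.0, -0.052, 0.999, 0.0]
force: [-0.6, 0.7, 0.8]
opening: 0.799
grip_force: 0.0
```

```bash
python3 plan.py .5286,-.0906,.1,.165 .5286,-.0906,.034,.165
```

```text
t 1.52 p [0.4511 0.0809 0.1692] op 0.799 grip 0.0 j [-0.08  0.23  1.78  0.    1.13 -1.75]
.5286,-.0906,.1,.165 -> [-0.237, -0.715, 0.276] [0.0, -0.001, -0.077]
.5286,-.0906,.034,.165 -> [-0.237, -0.715, 0.54] [0.0, -0.001, -0.077]
```

Request:
{"name": "play_rows", "arguments": {"series": [[[-0.237,-0.715,0.276],[0,0,-0.077]],[[-0.237,-0.715,0.276],[0,0,-0.077]],[[-0.237,-0.715,0.276],[0,0,-0.077]],[[-0.237,-0.715,0.276],[0,0,-0.077]],[[-0.237,-0.715,0.276],[0,0,-0.077]],[[-0.237,-0.715,0.276],[0,0,-0.077]],[[-0.237,-0.715,0.36],[0,0,-0.077]],[[-0.237,-0.715,0.44],[0,0,-0.077]],[[-0.237,-0.715,0.5],[0,0,-0.077]],[[-0.237,-0.715,0.54],[0,0,-0.077]],[[-0.237,-0.715,0.54],[0,0,-0.077]]]}}

```text
time_s: 2.43
eef_pos: [0.5277, -0.0875, 0.0333]
eef_rot: [-0.001, -0.085, 0.996, 0.001]
force: [0.6, -0.7, -0.2]
opening: 0.8
grip_force: 0.0
```

Request:
{"name": "play_rows", "arguments": {"series": [[[0,0,0],[0,0,0]],[[0,0,0],[0,0,0]],[[0,0,0],[0,0,0]],[[0,0,0],[0,0,0]],[[0,0,0],[0,0,0]],[[0,0,0],[0,0,0]],[[0,0,0],[0,0,0]],[[0,0,0],[0,0,0]],[[0,0,0],[0,0,0]]], "hand": 0, "squeeze": 20}}

```text
time_s: 3.18
eef_pos: [0.5285, -0.0901, 0.0346]
eef_rot: [-0.0, -0.083, 0.997, 0.0]
force: [-0.6, 0.1, -0.7]
opening: 0.144
grip_force: 0.0
```

```bash
python3 plan.py .5286,-.0906,.11,.165 .5015,.088,.11,.152 .5015,.088,.035,.152;  python3 - <<'E'
from station import optics
import cv2,numpy as np
d=optics.snapshot("scene"); cv2.imwrite("pics/s1.png",cv2.resize(cv2.convertScaleAbs(d["pixels"][...,::-1],alpha=1.4)[120:300,160:400],None,fx=3,fy=3))
E
```

```text
t 3.18 p [ 0.5285 -0.0901  0.0346] op 0.144 grip 0.0 j [-0.39  0.58  1.68 -0.    0.89 -2.13]
.5286,-.0906,.11,.165 -> [-0.0, -0.002, -0.301] [0.0, -0.0, 0.003]
.5015,.088,.11,.152 -> [-0.012, 0.721, -0.301] [0.0, -0.0, 0.019]
.5015,.088,.035,.152 -> [-0.012, 0.721, -0.001] [0.0, -0.0, 0.019]
```

View pics/s1.png

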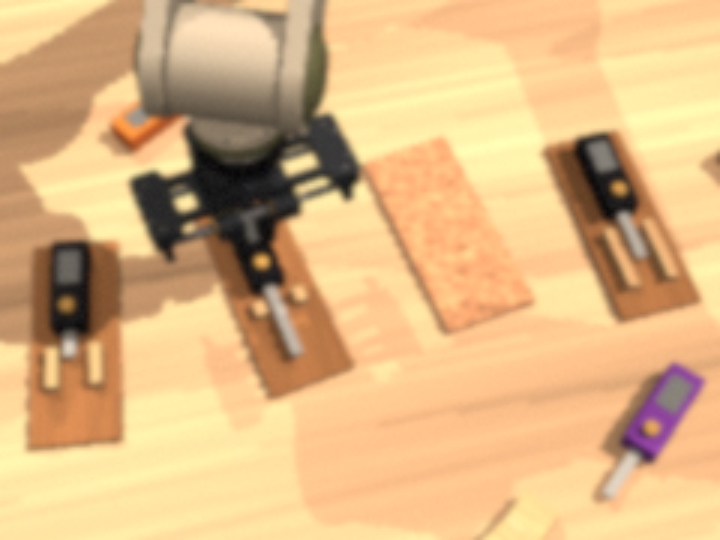

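The picture shows the gripper over the long gauge at (255,235), the blade tip unmoved at (293,355). Yet the opening reads 13 mm, where it should stop near 34 mm. I'll hold and re-read.

Request:
{"name": "play_rows", "arguments": {"series": [[[0,0,0],[0,0,0]],[[0,0,0],[0,0,0]],[[0,0,0],[0,0,0]],[[0,0,0],[0,0,0]]]}}

```text
time_s: 3.57
eef_pos: [0.5285, -0.0901, 0.0346]
eef_rot: [-0.0, -0.084, 0.997, 0.0]
force: [0.3, 0.2, 0.7]
opening: 0.007
grip_force: 0.0
```

```bash
python3 plan.py
python3 - <<'E'
from station import optics
import cv2,numpy as np
d=optics.snapshot("scene"); cv2.imwrite("pics/s2.png",cv2.resize(cv2.convertScaleAbs(d["pixels"][...,::-1],alpha=1.8)[150:250,200:300],None,fx=6,fy=6,interpolation=cv2.INTER_CUBIC))
E
```

```text
t 3.57 p [ 0.5285 -0.0901  0.0346] op 0.007 grip 0.0 j [-0.39  0.58  1.68 -0.    0.89 -2.13]
```

View pics/s2.png

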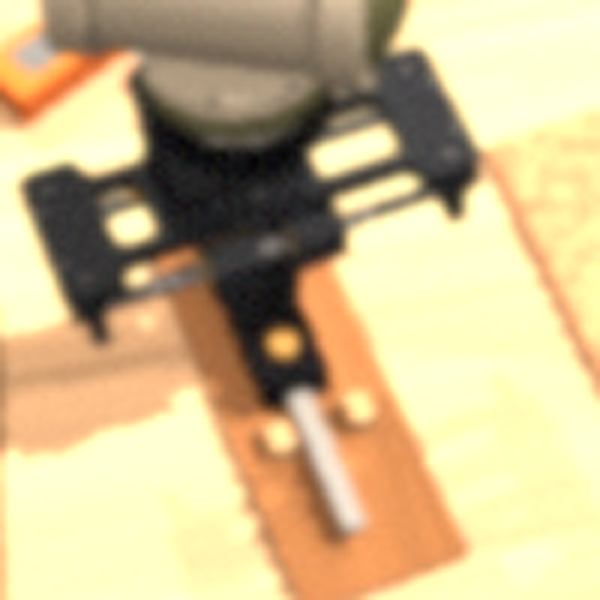

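Run:
```python
from fit import *
D=load(0)["scene"]
for z in (.012,.034,.055,.08,.12): print(z,((proj(D,[[.5285,-.0901,z]])[0]-[200,150])*6).round())
```

```text
0.012 [266. 333.]
0.034 [264. 309.]
0.055 [261. 285.]
0.08 [257. 255.]
0.12 [252. 205.]
```

Reading says shut, but the picture can't tell the shut fingers from the gauge. I'll lift slightly and see whether the gauge comes along.

Request:
{"name": "play_rows", "arguments": {"series": [[[0,0,-0.1],[0,0,0]],[[0,0,-0.2],[0,0,0]],[[0,0,-0.3],[0,0,0]],[[0,0,-0.4],[0,0,0]],[[0,0,-0.4],[0,0,0]],[[0,0,-0.4],[0,0,0]]]}}

```text
time_s: 4.12
eef_pos: [0.5289, -0.0902, 0.1354]
eef_rot: [0.001, -0.084, 0.997, -0.001]
force: [0.6, -1.4, -0.7]
opening: 0.009
grip_force: 0.0
```

```bash
python3 plan.py
python3 - <<'E'
from station import optics
import cv2,numpy as np
d=optics.snapshot("scene"); cv2.imwrite("pics/s3.png",cv2.resize(cv2.convertScaleAbs(d["pixels"][...,::-1],alpha=2)[130:250,180:300],None,fx=5,fy=5,interpolation=cv2.INTER_CUBIC))
E
```

```text
t 4.12 p [ 0.5289 -0.0902  0.1354] op 0.009 grip 0.0 j [-0.39  0.43  1.6  -0.    1.11 -2.13]
```

View pics/s3.png

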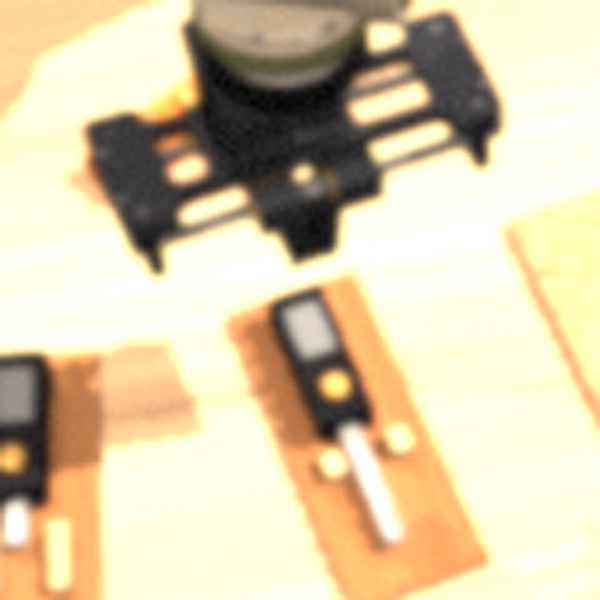

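Fingers shut and empty: tip at (312,258), and the gauge still in the rack, unmoved. I'll compare the visible tip with where the calibration says it should be.

Run:
```python
from fit import *
D=load(0)
from station import optics
for n in D:
    D[n]=optics.snapshot(n); np.savez(n+"1.npz",**D[n]); 
print(np.abs(D["scene"]["cam_to_world"]-load(0)["scene"]["cam_to_world"]).max())
for z in(.1,.113,.135,.16,.18): print(z,((proj(D["scene"],[[.5289,-.0902,z]])[0]-[180,130])*5).round(), ((proj(D["top"],[[.5289,-.0902,z]])[0]-[250,150])*6).round())
for P in box(.568,-.084,.165,.008,-.09,0,.034,.024): print(np.round(P,3),((proj(D["scene"],[P])[0]-[180,130])*5).round())
cv2.imwrite("pics/t1.png",cv2.resize(cv2.convertScaleAbs(D["top"]["pixels"][...,::-1],alpha=2.2)[150:250,250:350],None,fx=6,fy=6,interpolation=cv2.INTER_CUBIC))
```

```text
0.0
0.1 [312. 292.] [333. 409.]
0.113 [310. 279.] [335. 407.]
0.135 [308. 255.] [338. 404.]
0.16 [304. 227.] [342. 401.]
0.18 [302. 203.] [346. 398.]
[ 0.482 -0.116  0.008] [263. 323.]
[ 0.482 -0.116  0.032] [260. 300.]
[ 0.476 -0.082  0.008] [319. 304.]
[ 0.476 -0.082  0.032] [316. 281.]
[ 0.571 -0.101  0.008] [318. 449.]
[ 0.571 -0.101  0.032] [316. 427.]
[ 0.565 -0.067  0.008] [375. 428.]
[ 0.565 -0.067  0.032] [374. 406.]
```

View pics/t1.png

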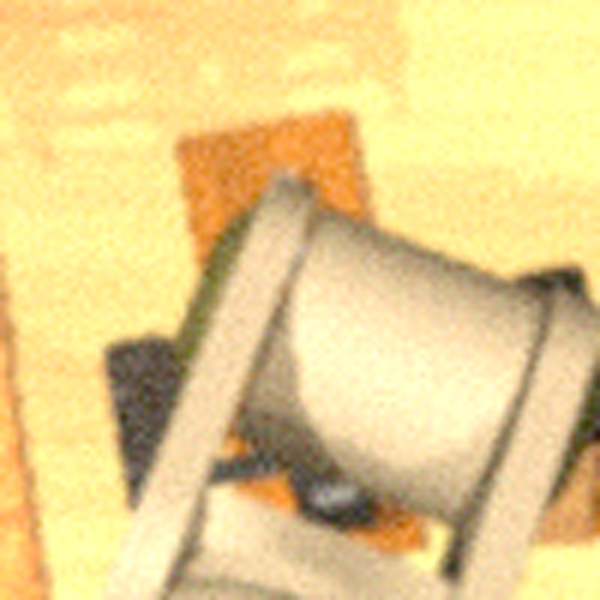

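The scene view puts the fingertips, and the gripper body too, about 25 mm higher than reported. In the top view the plan position agrees. Shutting empty above the 32 mm body fits that, so I'll reopen and go lower with care, watching the force.

Request:
{"name": "play_rows", "arguments": {"series": [[[0,0,0.0],[0,0,0]],[[0,0,0],[0,0,0]],[[0,0,0],[0,0,0]],[[0,0,0],[0,0,0]],[[0,0,0],[0,0,0]],[[0,0,0.15],[0,0,0]],[[0,0,0.3],[0,0,0]],[[0,0,0.38],[0,0,0]],[[0,0,0.4],[0,0,0]],[[0,0,0.42],[0,0,0]],[[0,0,0.44],[0,0,0]],[[0,0,0.46],[0,0,0]]], "hand": 0.7}}

```text
time_s: 5.27
eef_pos: [0.5293, -0.0904, 0.0206]
eef_rot: [0.001, -0.084, 0.997, -0.001]
force: [-0.2, -0.5, -0.5]
opening: 0.7
grip_force: 0.0
```

Request:
{"name": "play_rows", "arguments": {"series": [[[0,0,0],[0,0,0]],[[0,0,0],[0,0,0]],[[0,0,0],[0,0,0]],[[0,0,0],[0,0,0]],[[0,0,0],[0,0,0]],[[0,0,0],[0,0,0]],[[0,0,0],[0,0,0]]], "hand": 0, "squeeze": 10}}

```text
time_s: 5.85
eef_pos: [0.5287, -0.0901, 0.02]
eef_rot: [0.0, -0.084, 0.997, -0.0]
force: [-1.3, 1.5, 5.0]
opening: 0.382
grip_force: 10.0
```

Gripped: 33.6 mm opening, 10 N, so the reported TCP reads some 20–25 mm too low. I'll regrip 7 mm deeper for a firmer hold; the tips stay above the board.

Request:
{"name": "play_rows", "arguments": {"series": [[[0,0,0],[0,0,0]],[[0,0,0],[0,0,0]],[[0,0,0.01],[0,0,0]],[[0,0,0.02],[0,0,0]],[[0,0,0.028],[0,0,0]],[[0,0,0.028],[0,0,0]]], "hand": 0.6}}

```text
time_s: 6.35
eef_pos: [0.5281, -0.09, 0.012]
eef_rot: [-0.001, -0.084, 0.997, 0.0]
force: [-0.4, 0.5, -0.0]
opening: 0.599
grip_force: 0.0
```

Request:
{"name": "play_rows", "arguments": {"series": [[[0,0,0],[0,0,0]],[[0,0,0],[0,0,0]],[[0,0,0],[0,0,0]],[[0,0,0],[0,0,0]],[[0,0,0],[0,0,0]],[[0,0,0],[0,0,0]]], "hand": 0, "squeeze": 25}}

```text
time_s: 6.85
eef_pos: [0.5286, -0.0901, 0.0127]
eef_rot: [0.0, -0.084, 0.997, -0.0]
force: [0.8, -0.4, 0.4]
opening: 0.383
grip_force: 25.0
```

```bash
python3 plan.py .5286,-.0906,.09,.165 .5015,.088,.09,.152 .5015,.088,.014,.152
```

```text
t 6.85 p [ 0.5286 -0.0901  0.0127] op 0.383 grip 25.0 j [-0.39  0.61  1.69 -0.    0.84 -2.13]
.5286,-.0906,.09,.165 -> [0.0, -0.002, -0.309] [-0.0, 0.0, 0.003]
.5015,.088,.09,.152 -> [-0.012, 0.721, -0.309] [-0.0, 0.0, 0.019]
.5015,.088,.014,.152 -> [-0.012, 0.721, -0.005] [-0.0, 0.0, 0.019]
```

Request:
{"name": "play_rows", "arguments": {"series": [[[0,0,-0.1],[0,0,0]],[[0,0,-0.2],[0,0,0]],[[0,0,-0.31],[0,0,0]],[[0,0.1,-0.31],[0,0,0.01]],[[0,0.22,-0.31],[0,0,0.01]],[[0,0.34,-0.31],[0,0,0.02]],[[-0.01,0.46,-0.31],[0,0,0.02]],[[-0.01,0.58,-0.31],[0,0,0.02]],[[-0.01,0.68,-0.31],[0,0,0.02]],[[-0.01,0.72,-0.31],[0,0,0.02]],[[-0.01,0.72,-0.31],[0,0,0.02]],[[-0.01,0.72,-0.31],[0,0,0.02]]]}}

```text
time_s: 7.85
eef_pos: [0.5011, 0.0874, 0.09]
eef_rot: [-0.0, -0.076, 0.997, -0.0]
force: [-0.7, -0.8, -1.9]
opening: 0.381
grip_force: 25.0
```

```bash
python3 plan.py .5015,.088,.014,.152
python3 - <<'E'
from station import optics
import cv2,numpy as np
d=optics.snapshot("scene"); cv2.imwrite("pics/s4.png",cv2.resize(cv2.convertScaleAbs(d["pixels"][...,::-1],alpha=1.8)[100:260,160:400],None,fx=3,fy=3,interpolation=cv2.INTER_CUBIC))
E
```

```text
t 7.85 p [0.5011 0.0874 0.09  ] op 0.381 grip 25.0 j [-0.06  0.44  1.72 -0.    0.98 -1.78]
.5015,.088,.014,.152 -> [-0.002, 0.002, 0.304] [-0.0, -0.0, 0.0]
```

View pics/s4.png

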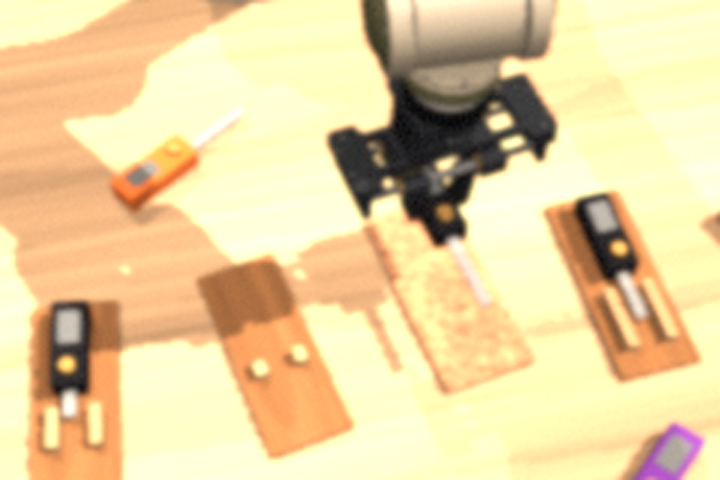

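The far-out gauge hangs in the gripper over the mat at (445,215), and the shortest rack at (275,360) is empty. Lower and release.

Request:
{"name": "play_rows", "arguments": {"series": [[[0,0,0.1],[0,0,0]],[[0,0,0.2],[0,0,0]],[[0,0,0.26],[0,0,0]],[[0,0,0.29],[0,0,0]],[[0,0,0.304],[0,0,0]],[[0,0,0.308],[0,0,0]],[[0,0,0.308],[0,0,0]]]}}

```text
time_s: 8.48
eef_pos: [0.5015, 0.0874, 0.0137]
eef_rot: [0.001, -0.075, 0.997, -0.0]
force: [-0.7, -0.1, -1.6]
opening: 0.383
grip_force: 25.0
```

Request:
{"name": "play_rows", "arguments": {"series": [[[0,0,0],[0,0,0]],[[0,0,0],[0,0,0]],[[0,0,0],[0,0,0]],[[0,0,0],[0,0,0]],[[0,0,0],[0,0,0]],[[0,0,-0.1],[0,0,0]],[[0,0,-0.2],[0,0,0]],[[0,0,-0.35],[0,0,0]],[[0,0,-0.4],[0,0,0]]], "hand": 0.7}}

```text
time_s: 9.23
eef_pos: [0.5025, 0.0878, 0.1175]
eef_rot: [0.003, -0.076, 0.997, -0.0]
force: [0.3, -0.5, 0.3]
opening: 0.7
grip_force: 0.0
```

```bash
python3 plan.py .5323,-.2633,.08,-.13 .5323,-.2633,.0125,-.13
```

```text
t 9.23 p [0.5025 0.0878 0.1175] op 0.7 grip 0.0 j [-0.06  0.4   1.7  -0.    1.04 -1.78]
.5323,-.2633,.08,-.13 -> [0.095, -1.406, 0.151] [-0.001, 0.007, 0.359]
.5323,-.2633,.0125,-.13 -> [0.097, -1.406, 0.421] [-0.001, 0.007, 0.359]
```

Request:
{"name": "play_rows", "arguments": {"series": [[[0.05,-0.95,0.05],[0,0,0.25]],[[0.05,-0.95,0.05],[0,0,0.25]],[[0.05,-0.95,0.05],[0,0,0.25]],[[0.05,-0.95,0.05],[0,0,0.25]],[[0.05,-0.95,0.05],[0,0,0.25]],[[0.05,-0.95,0.05],[0,0,0.25]],[[0.05,-0.95,0.05],[0,0,0.25]],[[0.05,-0.95,0.05],[0,0,0.25]]]}}

```text
time_s: 9.9
eef_pos: [0.5243, -0.15, 0.1004]
eef_rot: [-0.0, 0.024, 1.0, 0.0]
force: [0.3, 0.8, -0.3]
opening: 0.7
grip_force: 0.0
```

```bash
python3 plan.py .5323,-.2633,.08,-.13 .5323,-.2633,.0125,-.13
```

```text
t 9.9 p [ 0.5243 -0.15    0.1004] op 0.7 grip 0.0 j [-0.49  0.49  1.6   0.    1.05 -2.02]
.5323,-.2633,.08,-.13 -> [-0.054, -0.451, 0.081] [0.0, -0.0, 0.105]
.5323,-.2633,.0125,-.13 -> [-0.054, -0.451, 0.351] [0.0, -0.0, 0.105]
```

Request:
{"name": "play_rows", "arguments": {"series": [[[-0.054,-0.451,0.08],[0,0,0.105]],[[-0.054,-0.451,0.08],[0,0,0.105]],[[-0.054,-0.451,0.08],[0,0,0.105]],[[-0.054,-0.451,0.08],[0,0,0.105]],[[-0.054,-0.451,0.08],[0,0,0.105]],[[-0.054,-0.451,0.15],[0,0,0.105]],[[-0.054,-0.451,0.22],[0,0,0.105]],[[-0.054,-0.451,0.28],[0,0,0.105]],[[-0.054,-0.451,0.32],[0,0,0.105]],[[-0.054,-0.451,0.345],[0,0,0.105]],[[-0.054,-0.451,0.35],[0,0,0.105]],[[-0.054,-0.451,0.35],[0,0,0.105]]]}}

```text
time_s: 10.9
eef_pos: [0.5332, -0.2615, 0.0134]
eef_rot: [0.0, 0.063, 0.998, -0.0]
force: [0.2, -0.2, 0.3]
opening: 0.702
grip_force: 0.0
```

Request:
{"name": "play_rows", "arguments": {"series": [[[0,0,0],[0,0,0]],[[0,0,0],[0,0,0]],[[0,0,0],[0,0,0]],[[0,0,0],[0,0,0]],[[0,0,0],[0,0,0]],[[0,0,0],[0,0,0]],[[0,0,0],[0,0,0]]], "hand": 0}}

```text
time_s: 11.48
eef_pos: [0.533, -0.2622, 0.0135]
eef_rot: [0.0, 0.064, 0.998, -0.0]
force: [-1.3, 0.7, 3.1]
opening: 0.384
grip_force: 25.0
```

```bash
python3 plan.py .5275,-.0865,.09,.158 .5275,-.0865,.0135,.158
```

```text
t 11.48 p [ 0.533  -0.2622  0.0135] op 0.384 grip 25.0 j [-0.65  0.71  1.5  -0.    0.94 -2.1 ]
.5275,-.0865,.09,.158 -> [0.111, 0.694, -0.306] [-0.0, 0.0, -0.363]
.5275,-.0865,.0135,.158 -> [0.111, 0.694, -0.0] [-0.0, 0.0, -0.363]
```

Request:
{"name": "play_rows", "arguments": {"series": [[[0,0,-0.1],[0,0,0]],[[0,0,-0.2],[0,0,0]],[[0,0,-0.306],[0,0,0]],[[0.01,0.1,-0.306],[0,0,-0.05]],[[0.03,0.22,-0.306],[0,0,-0.12]],[[0.05,0.34,-0.306],[0,0,-0.18]],[[0.07,0.46,-0.306],[0,0,-0.24]],[[0.09,0.58,-0.306],[0,0,-0.3]],[[0.111,0.66,-0.306],[0,0,-0.363]],[[0.111,0.694,-0.306],[0,0,-0.363]],[[0.111,0.694,-0.306],[0,0,-0.363]],[[0.111,0.694,-0.306],[0,0,-0.363]]]}}

```text
time_s: 12.48
eef_pos: [0.5277, -0.0871, 0.0896]
eef_rot: [0.0, -0.078, 0.997, -0.0]
force: [0.4, -0.3, 0.2]
opening: 0.384
grip_force: 25.0
```

```bash
python3 plan.py .5275,-.0868,.0145,.158
```

```text
t 12.48 p [ 0.5277 -0.0871  0.0896] op 0.384 grip 25.0 j [-0.38  0.49  1.64 -0.    1.01 -2.11]
.5275,-.0868,.0145,.158 -> [0.001, 0.002, 0.3] [-0.001, 0.0, -0.002]
```

Request:
{"name": "play_rows", "arguments": {"series": [[[0,0,0.1],[0,0,0]],[[0,0,0.2],[0,0,0]],[[0,0,0.26],[0,0,0]],[[0,0,0.29],[0,0,0]],[[0,0,0.3],[0,0,0]],[[0,0,0.304],[0,0,0]],[[0,0,0.304],[0,0,0]]]}}

```text
time_s: 13.07
eef_pos: [0.5279, -0.0871, 0.0143]
eef_rot: [0.001, -0.078, 0.997, -0.0]
force: [0.5, 0.8, -1.2]
opening: 0.383
grip_force: 25.0
```

Request:
{"name": "play_rows", "arguments": {"series": [[[0,0,0],[0,0,0]],[[0,0,0],[0,0,0]],[[0,0,0],[0,0,0]],[[0,0,0],[0,0,0]],[[0,0,0],[0,0,0]],[[0,0,-0.1],[0,0,0]],[[0,0,-0.2],[0,0,0]],[[0,0,-0.35],[0,0,0]],[[0,0,-0.4],[0,0,0]],[[0,0,-0.4],[0,0,0]]], "hand": 0.7}}

```text
time_s: 13.9
eef_pos: [0.5289, -0.087, 0.1171]
eef_rot: [0.003, -0.079, 0.997, -0.001]
force: [-0.8, 0.6, 0.4]
opening: 0.696
grip_force: 0.0
```

```bash
python3 plan.py .52,.09,.1,.1 .5276,.2597,.08,.033
```

```text
t 13.9 p [ 0.5289 -0.087   0.1171] op 0.696 grip 0.0 j [-0.38  0.45  1.62  0.    1.06 -2.11]
.52,.09,.1,.1 -> [-0.076, 0.705, 0.066] [-0.004, 0.007, 0.074]
.5276,.2597,.08,.033 -> [-0.212, 1.371, 0.145] [-0.004, 0.007, 0.159]
```

Request:
{"name": "play_rows", "arguments": {"series": [[[-0.1,0.9,0.05],[0,0,0.1]],[[-0.1,0.9,0.05],[0,0,0.1]],[[-0.1,0.9,0.05],[0,0,0.1]],[[-0.1,0.9,0.05],[0,0,0.1]],[[-0.1,0.9,0.05],[0,0,0.1]],[[-0.1,0.9,0.05],[0,0,0.1]],[[-0.1,0.9,0.05],[0,0,0.1]],[[-0.1,0.9,0.05],[0,0,0.1]]]}}

```text
time_s: 14.57
eef_pos: [0.5162, 0.1401, 0.1002]
eef_rot: [-0.001, -0.041, 0.999, -0.0]
force: [-0.5, -1.0, 0.3]
opening: 0.703
grip_force: 0.0
```

```bash
python3 plan.py  .5276,.2597,.08,.033 .5276,.2597,.0125,.033
```

```text
t 14.57 p [0.5162 0.1401 0.1002] op 0.703 grip 0.0 j [ 0.05  0.48  1.63 -0.    1.04 -1.61]
.5276,.2597,.08,.033 -> [-0.084, 0.473, 0.08] [-0.0, -0.002, 0.061]
.5276,.2597,.0125,.033 -> [-0.085, 0.473, 0.35] [-0.0, -0.002, 0.061]
```

Request:
{"name": "play_rows", "arguments": {"series": [[[-0.085,0.473,0.08],[0,0,0.061]],[[-0.085,0.473,0.08],[0,0,0.061]],[[-0.085,0.473,0.08],[0,0,0.061]],[[-0.085,0.473,0.08],[0,0,0.061]],[[-0.085,0.473,0.08],[0,0,0.061]],[[-0.085,0.473,0.15],[0,0,0.061]],[[-0.085,0.473,0.22],[0,0,0.061]],[[-0.085,0.473,0.28],[0,0,0.061]],[[-0.085,0.473,0.32],[0,0,0.061]],[[-0.085,0.473,0.345],[0,0,0.061]],[[-0.085,0.473,0.348],[0,0,0.061]],[[-0.085,0.473,0.348],[0,0,0.061]]]}}

```text
time_s: 15.57
eef_pos: [0.5289, 0.2586, 0.0144]
eef_rot: [0.0, -0.015, 1.0, -0.0]
force: [-0.2, 0.2, -0.4]
opening: 0.701
grip_force: 0.0
```

Request:
{"name": "play_rows", "arguments": {"series": [[[0,0,0],[0,0,0]],[[0,0,0],[0,0,0]],[[0,0,0],[0,0,0]],[[0,0,0],[0,0,0]],[[0,0,0],[0,0,0]],[[0,0,0],[0,0,0]],[[0,0,0],[0,0,0]]], "hand": 0}}

```text
time_s: 16.15
eef_pos: [0.5287, 0.2594, 0.0145]
eef_rot: [0.0, -0.016, 1.0, 0.0]
force: [-0.9, 0.5, 3.9]
opening: 0.386
grip_force: 25.0
```

Request:
{"name": "play_rows", "arguments": {"series": [[[0,0,-0.1],[0,0,0]],[[0,0,-0.2],[0,0,0]],[[0,0,-0.35],[0,0,0]],[[0,-0.1,-0.35],[0,0,0]],[[0,-0.25,-0.35],[0,0,0.05]],[[0,-0.4,-0.35],[0,0,0.05]],[[0,-0.55,-0.35],[0,0,0.05]],[[0,-0.7,-0.35],[0,0,0.05]],[[0,-0.85,-0.35],[0,0,0.05]],[[0,-0.95,-0.35],[0,0,0.05]],[[0,-0.95,-0.35],[0,0,0.05]]]}}

```text
time_s: 17.07
eef_pos: [0.5361, 0.0177, 0.1014]
eef_rot: [-0.0, 0.006, 1.0, -0.0]
force: [-0.4, -1.0, -1.3]
opening: 0.383
grip_force: 25.0
```

```bash
python3 plan.py  .537,-.2605,.095,-.113
```

```text
t 17.07 p [0.5361 0.0177 0.1014] op 0.383 grip 25.0 j [-0.19  0.48  1.63 -0.    1.04 -1.74]
.537,-.2605,.095,-.113 -> [-0.017, -1.113, 0.027] [-0.001, -0.0, 0.128]
```

Request:
{"name": "play_rows", "arguments": {"series": [[[0,-0.12,0],[0,0,0.05]],[[0,-0.27,0],[0,0,0.1]],[[0,-0.42,0],[0,0,0.12]],[[0,-0.57,0],[0,0,0.12]],[[0,-0.72,0],[0,0,0.12]],[[0,-0.85,0],[0,0,0.12]],[[0,-0.95,0],[0,0,0.12]],[[0,-0.98,0],[0,0,0.12]],[[0,-0.98,0],[0,0,0.12]]]}}

```text
time_s: 17.82
eef_pos: [0.5339, -0.2239, 0.1012]
eef_rot: [-0.0, 0.052, 0.999, 0.0]
force: [0.3, 0.7, -0.5]
opening: 0.383
grip_force: 25.0
```

```bash
python3 plan.py  .5377,-.2605,.095,-.113 .5377,-.2605,.015,-.113
```

```text
t 17.82 p [ 0.5339 -0.2239  0.1012] op 0.383 grip 25.0 j [-0.6   0.56  1.49  0.    1.09 -2.07]
.5377,-.2605,.095,-.113 -> [-0.03, -0.144, 0.025] [0.0, -0.001, 0.011]
.5377,-.2605,.015,-.113 -> [-0.03, -0.144, 0.345] [0.0, -0.001, 0.011]
```

Request:
{"name": "play_rows", "arguments": {"series": [[[-0.03,-0.144,0.02],[0,0,0.011]],[[-0.03,-0.144,0.02],[0,0,0.011]],[[-0.03,-0.144,0.02],[0,0,0.011]],[[-0.03,-0.144,0.1],[0,0,0.011]],[[-0.03,-0.144,0.2],[0,0,0.011]],[[-0.03,-0.144,0.27],[0,0,0.011]],[[-0.03,-0.144,0.31],[0,0,0.011]],[[-0.03,-0.144,0.335],[0,0,0.011]],[[-0.03,-0.144,0.345],[0,0,0.011]],[[-0.03,-0.144,0.345],[0,0,0.011]]]}}

```text
time_s: 18.65
eef_pos: [0.5382, -0.2592, 0.0157]
eef_rot: [0.0, 0.055, 0.998, -0.0]
force: [0.0, 0.0, -2.2]
opening: 0.381
grip_force: 25.0
```

Request:
{"name": "play_rows", "arguments": {"series": [[[0,0,0],[0,0,0]],[[0,0,0],[0,0,0]],[[0,0,0],[0,0,0]],[[0,0,0],[0,0,0]],[[0,0,0],[0,0,0]],[[0,0,-0.1],[0,0,0]],[[0,0,-0.2],[0,0,0]],[[0,0,-0.35],[0,0,0]],[[0,0,-0.4],[0,0,0]],[[0,0,-0.4],[0,0,0]]], "hand": 0.7}}

```text
time_s: 19.48
eef_pos: [0.5392, -0.2607, 0.1192]
eef_rot: [0.003, 0.055, 0.998, -0.002]
force: [-0.3, -0.2, -0.4]
opening: 0.703
grip_force: 0.0
```

```bash
python3 plan.py  .5015,.0875,.08,.152
```

```text
t 19.48 p [ 0.5392 -0.2607  0.1192] op 0.703 grip 0.0 j [-0.65  0.57  1.41  0.    1.15 -2.11]
.5015,.0875,.08,.152 -> [0.305, 1.368, 0.15] [-0.005, 0.007, -0.335]
```

Request:
{"name": "play_rows", "arguments": {"series": [[[0.2,0.9,0.05],[0,0,-0.22]],[[0.2,0.9,0.05],[0,0,-0.22]],[[0.2,0.9,0.05],[0,0,-0.22]],[[0.2,0.9,0.05],[0,0,-0.22]],[[0.2,0.9,0.05],[0,0,-0.22]],[[0.2,0.9,0.05],[0,0,-0.22]],[[0.2,0.9,0.05],[0,0,-0.22]],[[0.2,0.9,0.05],[0,0,-0.22]]]}}

```text
time_s: 20.15
eef_pos: [0.5126, -0.0299, 0.1021]
eef_rot: [-0.001, -0.032, 0.999, 0.0]
force: [0.1, -0.8, 0.1]
opening: 0.698
grip_force: 0.0
```

```bash
python3 plan.py  .5015,.0875,.08,.152 .5015,.0875,.0135,.152
```

```text
t 20.15 p [ 0.5126 -0.0299  0.1021] op 0.698 grip 0.0 j [-0.29  0.43  1.7  -0.    1.01 -1.92]
.5015,.0875,.08,.152 -> [0.014, 0.471, 0.088] [0.0, -0.002, -0.112]
.5015,.0875,.0135,.152 -> [0.014, 0.471, 0.354] [0.0, -0.002, -0.112]
```

Request:
{"name": "play_rows", "arguments": {"series": [[[0.014,0.471,0.09],[0,0,-0.112]],[[0.014,0.471,0.09],[0,0,-0.112]],[[0.014,0.471,0.09],[0,0,-0.112]],[[0.014,0.471,0.09],[0,0,-0.112]],[[0.014,0.471,0.09],[0,0,-0.112]],[[0.014,0.471,0.15],[0,0,-0.112]],[[0.014,0.471,0.22],[0,0,-0.112]],[[0.014,0.471,0.28],[0,0,-0.112]],[[0.014,0.471,0.32],[0,0,-0.112]],[[0.014,0.471,0.345],[0,0,-0.112]],[[0.014,0.471,0.354],[0,0,-0.112]],[[0.014,0.471,0.354],[0,0,-0.112]]]}}

```text
time_s: 21.15
eef_pos: [0.5025, 0.0861, 0.0143]
eef_rot: [-0.0, -0.074, 0.997, -0.0]
force: [0.3, -0.2, -0.4]
opening: 0.697
grip_force: 0.0
```

Request:
{"name": "play_rows", "arguments": {"series": [[[0,0,0],[0,0,0]],[[0,0,0],[0,0,0]],[[0,0,0],[0,0,0]],[[0,0,0],[0,0,0]],[[0,0,0],[0,0,0]],[[0,0,0],[0,0,0]],[[0,0,0],[0,0,0]]], "hand": 0}}

```text
time_s: 21.73
eef_pos: [0.5024, 0.0868, 0.0147]
eef_rot: [0.0, -0.075, 0.997, -0.0]
force: [-0.8, 0.6, 4.5]
opening: 0.386
grip_force: 25.0
```

```bash
python3 plan.py .529,.2605,.095,.033
```

```text
t 21.73 p [0.5024 0.0868 0.0147] op 0.386 grip 25.0 j [-0.06  0.57  1.77  0.    0.81 -1.78]
.529,.2605,.095,.033 -> [-0.209, 0.671, -0.321] [-0.0, 0.001, 0.149]
```

Request:
{"name": "play_rows", "arguments": {"series": [[[0,0,-0.1],[0,0,0]],[[0,0,-0.2],[0,0,0]],[[0,0,-0.32],[0,0,0]],[[-0.02,0.1,-0.32],[0,0,0.02]],[[-0.06,0.22,-0.32],[0,0,0.05]],[[-0.1,0.34,-0.32],[0,0,0.08]],[[-0.14,0.46,-0.32],[0,0,0.11]],[[-0.18,0.58,-0.32],[0,0,0.15]],[[-0.21,0.65,-0.32],[0,0,0.15]],[[-0.213,0.671,-0.32],[0,0,0.149]],[[-0.213,0.671,-0.32],[0,0,0.149]],[[-0.213,0.671,-0.32],[0,0,0.149]]]}}

```text
time_s: 22.73
eef_pos: [0.5294, 0.2598, 0.0939]
eef_rot: [-0.001, -0.017, 1.0, -0.0]
force: [-0.5, 0.0, -2.3]
opening: 0.38
grip_force: 25.0
```

```bash
python3 plan.py .53,.2607,.0155,.033
```

```text
t 22.73 p [0.5294 0.2598 0.0939] op 0.38 grip 25.0 j [ 0.26  0.59  1.46 -0.    1.09 -1.35]
.53,.2607,.0155,.033 -> [-0.003, 0.004, 0.314] [-0.001, -0.001, 0.0]
```

Then release, rise, and retreat towards the robot to clear both views.

Request:
{"name": "play_rows", "arguments": {"series": [[[0,0,0.1],[0,0,0]],[[0,0,0.2],[0,0,0]],[[0,0,0.26],[0,0,0]],[[-0.003,0.003,0.295],[0,0,0]],[[-0.003,0.003,0.31],[0,0,0]],[[-0.003,0.003,0.314],[0,0,0]],[[-0.003,0.003,0.314],[0,0,0]]]}}

```text
time_s: 23.32
eef_pos: [0.5311, 0.261, 0.0166]
eef_rot: [0.001, -0.016, 1.0, 0.0]
force: [0.0, -0.0, -1.5]
opening: 0.381
grip_force: 25.0
```

Request:
{"name": "play_rows", "arguments": {"series": [[[0,0,0],[0,0,0]],[[0,0,0],[0,0,0]],[[0,0,0],[0,0,0]],[[0,0,0],[0,0,0]],[[0,0,0],[0,0,0]],[[0,0,-0.1],[0,0,0]],[[0,0,-0.2],[0,0,0]],[[0,0,-0.35],[0,0,0]],[[0,0,-0.5],[0,0,0]],[[0,0,-0.65],[0,0,0]],[[0,0,-0.8],[0,0,0]],[[0,0,-0.8],[0,0,0]]], "hand": 0.7}}

```text
time_s: 24.32
eef_pos: [0.5327, 0.2621, 0.2238]
eef_rot: [0.006, -0.017, 1.0, 0.002]
force: [0.7, 0.3, 0.6]
opening: 0.694
grip_force: 0.0
```

Request:
{"name": "play_rows", "arguments": {"series": [[[1,0,0],[0,0,0]],[[1,0,0],[0,0,0]],[[1,0,0],[0,0,0]],[[1,0,0],[0,0,0]],[[1,0.4,0],[0,0,0]],[[1,0.4,0],[0,0,0]],[[1,0.4,0],[0,0,0]],[[1,0.4,0],[0,0,0]],[[1,0.4,0],[0,0,0]],[[1,0.4,0],[0,0,0]]]}}

```text
time_s: 25.15
eef_pos: [0.2777, 0.3528, 0.2158]
eef_rot: [0.0, -0.017, 1.0, -0.0]
force: [0.9, 0.2, 0.2]
opening: 0.701
grip_force: 0.0
```

```bash
python3 - <<'E'
from station import optics
import cv2,numpy as np
for n in("top","scene"):
    d=optics.snapshot(n); np.savez(n+"9.npz",**d)
a=cv2.convertScaleAbs(np.load("top9.npz")["pixels"][...,::-1],alpha=1.6)[155:260,150:392]
cv2.imwrite("pics/t9.png",cv2.resize(a,None,fx=3.3,fy=3.3,interpolation=cv2.INTER_CUBIC))
E
sed 's/load(0)/load(9)/' run0.py > run9.py; python3 run9.py | grep -v screw
```

```text
rack_long [0.5683 0.2625 0.0367] 0.0862 free z [0.569  0.2616 0.0344 0.0019] 0.082 top only [0.5687 0.2621 0.037 ]
  gauge [0.5714 0.259  0.0109] 0.3124 free z [0.5707 0.2588 0.0113 0.0096] 0.313 top [0.5718 0.2592 0.0134] 0.0503
mat [0.541  0.0952 0.155 ] 0.0729 free z [0.5402 0.0948 0.1524 0.0013] 0.076 top only [0.5414 0.0946 0.1508]
rack_short [ 0.5667 -0.0802  0.166 ] 0.1091 free z [ 0.5682 -0.0804  0.1672  0.0038] 0.1016 top only [ 0.5684 -0.0802  0.1575]
  gauge [ 0.5674 -0.0821  0.148 ] 0.1979 free z [ 0.5674 -0.0824  0.1441  0.008 ] 0.1973 top [ 0.5672 -0.0818  0.1492] 0.047
rack_mid [ 0.576  -0.2653 -0.1156] 0.0971 free z [ 0.5761 -0.265  -0.118   0.003 ] 0.094 top only [ 0.5767 -0.2648 -0.1155]
  gauge [ 0.5768 -0.2645 -0.1092] 0.2082 free z [ 0.5769 -0.2645 -0.1054  0.0077] 0.209 top [ 0.5769 -0.2638 -0.1014] 0.0559
```

View pics/t9.png

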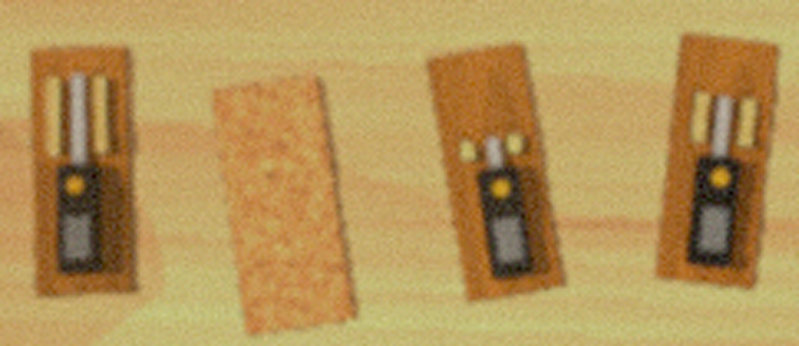

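All three gauges lie in their own racks: long at (80,170), short at (500,200), mid at (718,180). Blade tips are level with the cheek ends, and every fit is within about 4 mm and 0.03 rad. The arm is clear, so I'm handing in.

```bash
python3 -c "
from station import job; print(job.sign_off())"
```

```text
the job is handed in; nothing more can be done
None
```

Each gauge now lies in its own rack with its blade level with the cheek ends, by my measurements within about 4 mm and 0.03 rad; the job is handed in, but the sign-off returned no verdict.

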